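# Turn the leaf of the thread shade-card book

## Task

The thread shade-card book lies open with one stiff leaf half raised over its right-hand page, and a squat cone of thread stands in the way on the bare left-hand page. First push the cone off the book with a fingertip so that it stands upright on the table, then push the leaf over the spine until it lies flat on the left-hand page, and finish clear of everything. Do it gently, without flinging the leaf, leaning hard on the book, knocking over or lifting the cone, or disturbing the other things on the table.

Things in the scene. Friction and masses are not known exactly. Their poses are not given: they have to be found in the camera images.
- book: open shade-card book, fixed; origin on the table under the middle of the spine; x along the spine (away from the robot at yaw 0), y towards the bare left-hand page, z up. Grey cover 180 (x) by 310 mm (y), 3 mm thick; a white page block each side, 170 mm along x, |y| 14 to 152 mm, top 8 mm above the table. The right-hand page (y < 0), under the leaf, carries thread samples
- spine (a point): middle of the metal spine bar, on the leaf's hinge axis, 11 mm above the table; the bar is 14 mm dia (top 18 mm above the table), 170 mm long, along the book's x
- leaf (a joint): angle of the leaf about the spine axis: 0 = flat on the right-hand page (book -y), 1.57 = straight up, 3.14 = flat on the left-hand page (book +y), its stop. Starts at 0.6 to 1.1. The hinge is stiff (friction 0.16 N m): the leaf stays at any angle and must be pushed all the way down; 1 to 3 N at the free edge moves it
- leaf_edge (a point): middle of the free edge of the leaf, 142 mm from the spine axis, moving with it. The leaf is a white rigid board with thread samples on both faces, 150 mm along the spine, 4 mm thick, 80 to 160 g
- spool: the squat cone of navy thread standing upright on the left-hand page at the start; origin at the centre of its underside (8 mm above the table at the start), z up its axis. 68 mm diameter at the foot, tapering to 50 mm at the top, 62 mm high, 85 to 160 g. Push it low, near its foot. The table is clear to the left of the book to about 280 mm from the spine
- spare_spool: a squat navy thread cone like the one on the page (68 dia x 62 mm), standing on the table beyond the far end of the book; origin at the centre of its underside
- cone_a: a taller grey thread cone (60 dia x 105 mm) standing beyond the far end of the book; origin at the centre of its underside
- cone_b: a taller cream thread cone (60 dia x 105 mm) standing beyond the far end of the book, to the right; origin at the centre of its underside
- bottle: water bottle (64 dia x 200 mm), standing to the right of the book; origin at the centre of its underside
- calculator: black desk calculator (150 x 90 x 14 mm), lying to the left of the book, its origin about 340 to 380 mm from the spine; origin at the centre of its underside
- card_box: small white box of cards (90 x 60 x 50 mm) to the right of the book; origin at the centre of its underside
Things that resemble listed ones, but are neither listed nor needed, are in the scene too. Leave any orange or pink look-alike of the spool alone.

How it is judged:
By the outcome, as a careful person would: the job done as asked, in the order asked, and still so for the second after the job is handed in, with the robot touching nothing.
It also fails if it takes over 64 s, if anything falls off the work surface, if the arm or the gripper's body presses on something with over 40 N, if the wrist force passes 120 N, or if a joint passes its speed limit or range.

## Robot

A 6-joint arm with a two-finger parallel gripper is mounted at the origin on the work surface. World frame = base frame: x ahead of the robot, y to its left, z up, the work surface at z = 0. Lengths are in m, angles in rad, forces in N, time in s.
With the tool pointing down it reaches from about 0.35 to 0.975 m from the base axis. Payload 4.9 kg.
Tool frame: the origin (TCP) lies at the very end of the fingers, on their centre line; the grasp point (between the pads) lies 19 mm behind it (pinch_z is the distance from the TCP to the grasp point, in m); z points along the fingers, y is the line along which they close (so a half turn about z gives the same grasp; the last joint's range is limited). The gripper opens to 85 mm and grips with 20 to 120 N. Pads are 22 mm wide; open, the fingers measure 114 mm over their backs; the gripper's body (76 mm by 85 mm) begins 54 mm behind the grasp point. The pads swing forward as they close: fully open they stand 13 mm farther back than shut.
Start: joints at [1.05, 0.053, 1.613, -0, 1.476, -0.119], TCP at [0.244, 0.575, 0.231] pointing down, gripper open.
Joint ranges: [-3.01, 3.01], [-1.01, 2.22], [0.06, 2.58], [-1.02, 4.17], [0.09, 2.62], [-3.14, 3.14]. Speed limits (rad/s): [2.57, 2.57, 3.14, 3.14, 3.14, 3.14].

## Interface

Orientations are given as a unit quaternion [w, x, y, z].
In Python, from plant import * gives the robot as it stands. The module is installed in compiled form; this text tells all that it offers.
- The arm moves only by the tool play_rows, never from a script. Its arguments are lists of equal length, an entry for each row: "linear": the shift along the world's x, y, z in m, a list of three; "turn": the turn about the world's z in degrees. A call has 1 to 8 rows; each row shifts and turns the commanded pose from where the row before left it; what a row does not reach is not made up. A row lasts 1/8 s, in which the tool goes at most 62.5 mm and 10.7 degrees, less where a joint would pass 70% of its speed; a pose out of reach is approached as far as the arm can. A call is refused whole if a number of a shift passes 0.0625 or a number of a turn 10.7, either way. A call with a gripper value outside its range is refused whole. "hand" is the finger opening in m, from 0 to 0.0854, set as the call begins (left out, the last holds). The fingers move at their own pace and stop on an object; the grip force is fixed at half the most. Time passes only in rows, so rows that do not move let the fingers close. It gives the time, the measured TCP pose, the force, the opening and the grip force at its end, in the units of the state.
- state(): the state, without advancing time (a new reading comes with each control period).
- grab_frame(name): name is "scene" or "top"; returns the picture (400x640x3 uint8, red, green, blue); there is no depth.
- camera_info(name): a dict with "camera_matrix" (3x3 intrinsics, pixels), "origin" and "attitude" of the camera in the world. Camera axes: x right, y down, z forward; pixel columns grow to the right and rows downward; lengths in m; the calibration is good to about 2 mm. A picture is of the moment at which its call begins. camera_info takes no time and is no camera call.
- job_done(): hands the job in; it is judged then, once.
Trained networks look in the newest picture that a camera, given by its name, has taken for a name from the list of things; names that differ only in an ending like _2 or _b are one class to them, and where a whole thing is asked for, a point or a joint stands for the part that bears it (a point fixed in the world has none). Each returns a list of dicts, best first, with "p" (0 to 1); they miss things now and then, are a little off and sometimes report something else, mostly with a low value. They report only what shows in the picture. A call takes as long as a camera call. They do not tell look-alikes from the thing itself.
- trace(camera, thing): "region" (400x640 bool, what is visible of it) and "location" ([column, row] in pixels, amid what is visible of it).
The state is a dict: "time": time; "joint_pos": joint angles; "joint_vel": joint speeds; "joint_efforts": joint torques, N m; "tool_pos": TCP position; "tool_rot": TCP orientation; "contact_force": force on the tool from outside, world axes, zero at the start; "ft_torque": the same for the moment, N m; "gripper_width": opening from 0.0 (shut) to 1.0 (fully open); "grasp_force": force on a finger pad.
Only numpy, scipy, OpenCV 4.12 (cv2) and the standard library are available. Lean on these libraries where they do the work, as an engineer would, in place of code of your own. Each camera call takes 0.05 s, during which the arm holds its last target. There are 200 camera calls.

## Working session

There is one attempt and no reset: what is moved stays moved. The work goes in short steps, Python scripts to look and compute and a tool call to move; the robot and the scene stay as the last step left them, time stands still between calls to the robot, and variables do not carry over. Pictures are saved under pics/ and viewed, at most 10 in all, crops included, and the job is handed in when it is done.

Besides the shell and the picture viewer there is one more tool, called after "Request:" as name(argument=value, ...), one argument or row to a line, values as JSON. play_rows: Moves the arm, as the interface text tells. Its arguments: {"type":"object","properties":{"linear":{"type":"array","items":{"type":"array","items":{"type":"number"}}},"turn":{"type":"array","items":{"type":"number"}},"hand":{"type":"number"}},"required":["linear","turn"]}

```bash
mkdir -p pics
cat > h.py <<'E'
from plant import *
import numpy as np, cv2
from scipy.spatial.transform import Rotation as R
def cam(n):
    c=camera_info(n); K=np.array(c["camera_matrix"]); a=np.array(c["attitude"],float)
    M=a if a.shape==(3,3) else R.from_quat(a[[1,2,3,0]]).as_matrix()
    return K,np.array(c["origin"]),M
def ray(n,px,z):
    K,o,M=cam(n); d=M@np.linalg.solve(K,[px[0],px[1],1]); return o+d*(z-o[2])/d[2]
def proj(n,P):
    K,o,M=cam(n); q=K@(M.T@(np.array(P)-o)); return q[:2]/q[2]
def save(n,f):
    im=grab_frame(n); cv2.imwrite("pics/"+f,im[:,:,::-1]); return im
E
python3 - <<'E'
from h import *
s=state(); print(s["time"],s["tool_pos"],s["tool_rot"],s["gripper_width"])
for n in("scene","top"):
    save(n,n+"0.png"); print(n,camera_info(n))
    for t in("book","leaf","spool","calculator"):
        for d in trace(n,t)[:4]: print(t,round(d["p"],2),np.round(d["location"]),d["region"].sum(),np.round(ray(n,d["location"],.03),3))
E
```

```text
0.0 [0.24410105 0.57469081 0.23005501] [-3.18983160e-04  1.99534795e-01  9.79890215e-01 -9.64409024e-04] 0.9991913539550215
scene {'camera_matrix': array([[399.70151384,   0.        , 315.21815149],
       [  0.        , 399.70151384, 202.26723322],
       [  0.        ,   0.        ,   1.        ]]), 'origin': array([1.16946306, 0.5883043 , 0.73585632]), 'attitude': array([-0.16956203,  0.37590333,  0.82369514, -0.38919368])}
book 0.78 [296. 186.] 3978 [ 0.518 -0.071  0.03 ]
leaf 0.78 [283. 166.] 1678 [ 0.468 -0.172  0.03 ]
spool 0.91 [344. 241.] 683 [0.603 0.174 0.03 ]
spool 0.8 [327. 186.] 512 [ 0.459 -0.002  0.03 ]
spool 0.6 [393. 264.] 874 [0.589 0.307 0.03 ]
spool 0.58 [311. 264.] 771 [0.714 0.163 0.03 ]
calculator 0.83 [414. 223.] 1345 [0.436 0.27  0.03 ]
calculator 0.2 [285. 170.] 1599 [ 0.482 -0.153  0.03 ]
top {'camera_matrix': array([[420.96122291,   0.        , 316.06158175],
       [  0.        , 420.96122291, 197.28779859],
       [  0.        ,   0.        ,   1.        ]]), 'origin': array([0.49511708, 0.04102312, 1.21258866]), 'attitude': array([ 0.01816177, -0.70027394,  0.713438  , -0.01711089])}
book 0.81 [361. 217.] 6532 [ 0.497 -0.083  0.03 ]
leaf 0.8 [382. 216.] 2011 [ 0.499 -0.141  0.03 ]
spool 0.77 [276. 146.] 396 [0.701 0.152 0.03 ]
spool 0.77 [223. 196.] 483 [0.564 0.303 0.03 ]
spool 0.74 [275. 183.] 442 [0.596 0.156 0.03 ]
spool 0.69 [336. 232.] 426 [ 0.456 -0.013  0.03 ]
calculator 0.84 [246. 257.] 1754 [0.391 0.241 0.03 ]
```

```bash
ls pics
```

```text
scene0.png
top0.png
```

View pics/top0.png

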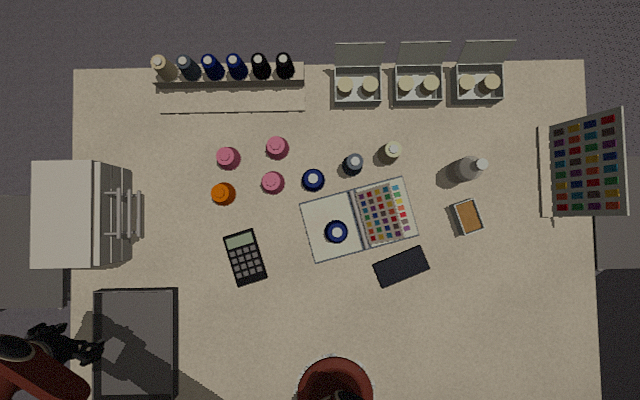

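View pics/scene0.png

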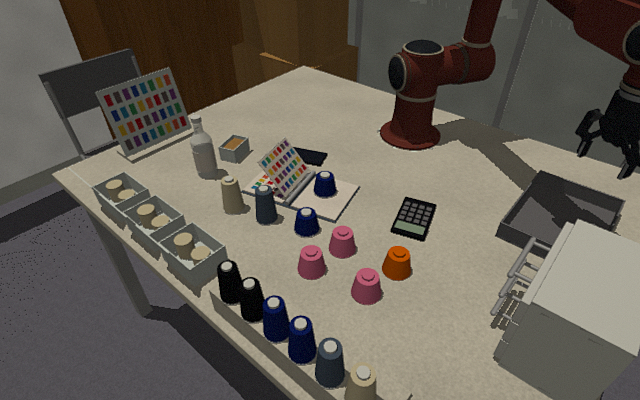

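The spool to move is the navy cone at top (336,232) / scene (327,186), the only one standing on the white left page. The other navy cone, at top (313,180), is spare_spool on the table beyond the far end. The pink and orange ones are look-alikes. Next I'll fit the book and confirm with an enlarged crop.

```bash
cat > fit.py <<'E'
from h import *
from scipy.optimize import minimize
def cover(p,z=.003):
    x,y,a=p; c,s=np.cos(a),np.sin(a)
    return [np.array([x+c*u-s*v,y+s*u+c*v,z]) for u,v in((-.09,-.155),(.09,-.155),(.09,.155),(-.09,.155))]
def w(p,u,v,z): 
    c,s=np.cos(p[2]),np.sin(p[2]); return np.array([p[0]+c*u-s*v,p[1]+s*u+c*v,z])
def spoolpose(n,reg,z0,g):
    # fit cone silhouette centre
    from math import pi
    K,o,M=cam(n); t=np.linspace(0,2*pi,40)
    def mask(c):
        P=[proj(n,[c[0]+r*np.cos(a),c[1]+r*np.sin(a),z]) for r,z in((.034,z0),(.025,z0+.062)) for a in t]
        h=cv2.convexHull((np.array(P)*16).astype(np.int32)); m=np.zeros((400,640),np.uint8)
        cv2.fillConvexPoly(m,h,1,shift=4); return m.astype(bool)
    f=lambda c:1-(mask(c)&reg).sum()/(mask(c)|reg).sum()
    r=minimize(f,g,method="Nelder-Mead",options=dict(initial_simplex=[g,[g[0]+.02,g[1]],[g[0],g[1]+.02]],xatol=2e-4)); return r.x,r.fun
E
python3 - <<'E'
from fit import *
im=save("top","t1.png"); reg=trace("top","book")[0]["region"]
lf=trace("top","leaf")[0]["region"]; sp=[d for d in trace("top","spool") if abs(d["location"][0]-336)<8][0]["region"]
full=(reg|lf|sp)
def f(p):
    h=np.array([proj("top",q) for q in cover(p)]); m=np.zeros((400,640),np.uint8)
    cv2.fillConvexPoly(m,(h*16).astype(np.int32),1,shift=4); m=m>0
    return 1-(m&full).sum()/(m|full).sum()
g=np.array([.497,-.06,.26])
best=min((minimize(f,[g[0],g[1],a],method="Nelder-Mead",options=dict(initial_simplex=[[g[0],g[1],a],[g[0]+.02,g[1],a],[g[0],g[1]+.02,a],[g[0],g[1],a+.1]])) for a in(.26,.3,.2)),key=lambda r:r.fun)
p=best.x; print(p,best.fun)
c,e=spoolpose("top",sp,.008,[.46,-.01]); print("spool",c,e)
im2=save("scene","s1.png"); s2=[d for d in trace("scene","spool") if abs(d["location"][0]-327)<8][0]["region"]
print("spool scene",spoolpose("scene",s2,.008,[.46,-.01]))
for n,i,(x0,y0,x1,y1),nm in(("top",im,(290,150,435,290),"a.png"),("scene",im2,(230,125,380,230),"b.png")):
    k=4; v=cv2.resize(i[y0:y1,x0:x1,::-1],None,fx=k,fy=k,interpolation=cv2.INTER_CUBIC).copy()
    d=lambda P:tuple(((proj(n,P)-[x0,y0])*k+k/2).astype(int).tolist())
    C=cover(p)
    for j in range(4): cv2.line(v,d(C[j]),d(C[(j+1)%4]),(0,255,0),1)
    cv2.line(v,d(w(p,-.085,0,.011)),d(w(p,.085,0,.011)),(0,0,255),1)
    for a,col in((.6,(255,0,0)),(.85,(255,0,255)),(1.1,(0,165,255))):
        cv2.line(v,d(w(p,-.075,-.142*np.cos(a),.011+.142*np.sin(a))),d(w(p,.075,-.142*np.cos(a),.011+.142*np.sin(a))),col,1)
    cv2.imwrite("pics/"+nm,v)
E
```

```text
[ 0.490169   -0.07934007  0.24909029] 0.01721170395869187Traceback (most recent call last):
  File "<stdin>", line 12, in <module>
  File "fit.py", line 17, in spoolpose
    r=minimize(f,g,method="Nelder-Mead",options=dict(initial_simplex=[g,[g[0]+.02,g[1]],[g[0],g[1]+.02]],xatol=2e-4)); return r.x,r.fun
    res = _minimize_neldermead(fun, x0, args, callback, bounds=bounds,
                               **options)
    fxr = func(xr)
    fx = function(np.copy(x), *(wrapper_args + args))
  File "fit.py", line 16, in <lambda>
    f=lambda c:1-(mask(c)&reg).sum()/(mask(c)|reg).sum()
                                      ~~~~^^^
  File "fit.py", line 13, in mask
    P=[proj(n,[c[0]+r*np.cos(a),c[1]+r*np.sin(a),z]) for r,z in((.034,z0),(.025,z0+.062)) for a in t]
       ~~~~^^^^^^^^^^^^^^^^^^^^^^^^^^^^^^^^^^^^^^^^^
  File "h.py", line 11, in proj
    K,o,M=cam(n); q=K@(M.T@(np.array(P)-o)); return q[:2]/q[2]
          ~~~^^^
  File "h.py", line 5, in cam
    c=camera_info(n); K=np.array(c["camera_matrix"]); a=np.array(c["attitude"],float)
ValueError: time passes only in moves, steps and waits
```

```bash
sed -i '1i from functools import lru_cache' h.py; sed -i 's/^def cam(n)/@lru_cache\ndef cam(n)/' h.py
python3 - <<'E'
from fit import *
p=np.array([.490169,-.07934,.24909])
im=save("top","t1.png"); sp=[d for d in trace("top","spool") if abs(d["location"][0]-336)<8][0]["region"]
lf=trace("top","leaf")[0]["region"]
c,e=spoolpose("top",sp,.008,[.46,-.01]); print("spool",c,e)
im2=save("scene","s1.png"); s2=[d for d in trace("scene","spool") if abs(d["location"][0]-327)<8][0]["region"]
c2,e2=spoolpose("scene",s2,.008,[.46,-.01]); print("spool scene",c2,e2)
for q in(c,c2):
    d=q-p[:2]; cs,sn=np.cos(p[2]),np.sin(p[2]); print("book frame",d@[cs,sn],d@[-sn,cs])
l2=trace("scene","leaf")[0]["region"]
for n,L in(("top",lf),("scene",l2)):
    for a in np.arange(.55,1.16,.1):
        h=np.array([proj(n,w(p,u,-r*np.cos(a),.011+r*np.sin(a))) for u,r in((-.075,.008),(.075,.008),(.075,.142),(-.075,.142))])
        m=np.zeros((400,640),np.uint8); cv2.fillConvexPoly(m,(h*16).astype(np.int32),1,shift=4); m=m>0
        print(n,round(a,2),round((m&L).sum()/(m|L).sum(),3))
for n,i,(x0,y0,x1,y1),nm in(("top",im,(290,150,435,290),"a.png"),("scene",im2,(230,125,380,230),"b.png")):
    k=4; v=cv2.resize(i[y0:y1,x0:x1,::-1],None,fx=k,fy=k,interpolation=cv2.INTER_CUBIC).copy()
    d=lambda P:tuple(((proj(n,P)-[x0,y0])*k+k/2).astype(int).tolist())
    C=cover(p)
    for j in range(4): cv2.line(v,d(C[j]),d(C[(j+1)%4]),(0,255,0),1)
    cv2.line(v,d(w(p,-.085,0,.011)),d(w(p,.085,0,.011)),(0,0,255),1)
    cv2.circle(v,d([c[0],c[1],.07]),4,(0,255,255),-1)
    for a,col in((.6,(255,0,0)),(.85,(255,0,255)),(1.1,(0,165,255))):
        cv2.line(v,d(w(p,-.075,-.142*np.cos(a),.011+.142*np.sin(a))),d(w(p,.075,-.142*np.cos(a),.011+.142*np.sin(a))),col,1)
    cv2.imwrite("pics/"+nm,v)
E
```

```text
spool [ 0.45758972 -0.01397095] 0.11974789915966388
spool scene [ 0.45610996 -0.01212273] 0.1924398625429553
book frame -0.015458870000872616 0.07138309162230227
book frame -0.01643733227716214 0.07353906451888839
top 0.55 0.77
top 0.65 0.811
top 0.75 0.86
top 0.85 0.932
top 0.95 0.902
top 1.05 0.794
top 1.15 0.669
scene 0.55 0.755
scene 0.65 0.817
scene 0.75 0.877
scene 0.85 0.939
scene 0.95 0.875
scene 1.05 0.778
scene 1.15 0.68
```

View pics/a.png

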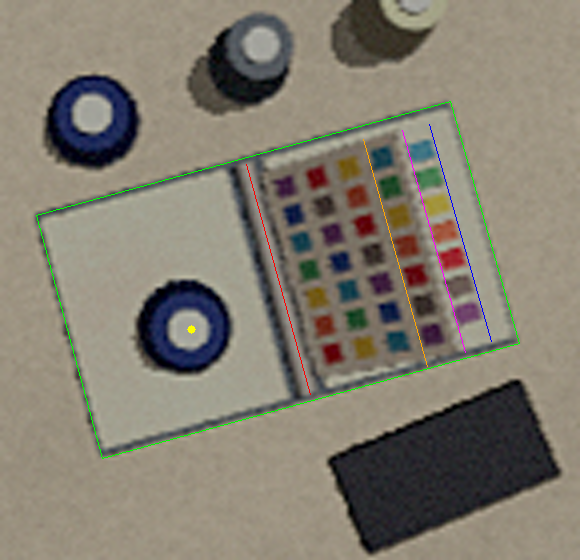

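View pics/b.png

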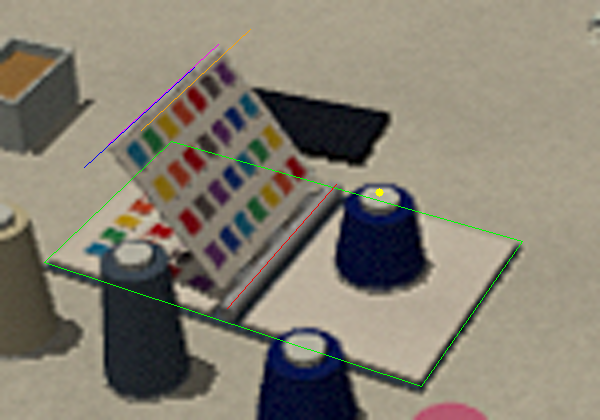

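Confirmed. The spool is on the left page at about (0.457,-0.013), which is book frame (-0.016, 0.072). The leaf is at about 0.87 rad. The spare navy cone is off the book at crop pixel (92,118). Moving now: the tool goes to u=-0.016, v=0.010, aligned with the book and fingers shut.

Request:
play_rows(
  linear=[
    [0.014,-0.04,0],
    [0.014,-0.04,0],
    [0.014,-0.04,0],
    [0.014,-0.04,0],
    [0.014,-0.04,0],
    [0.014,-0.04,0],
    [0.014,-0.04,0],
    [0.014,-0.04,0],
  ],
  turn=[-6.6,-6.6,-6.6,-6.6,-6.6,-6.6,-6.6,-6.6],
  hand=0,
)

```text
time: 2.0
tool_pos: [0.3567, 0.254, 0.2315]
tool_rot: [0.0, 0.616, 0.788, 0.0]
contact_force: [-0.6, -1.4, -0.7]
gripper_width: -0.004
grasp_force: 0.0
```

Request:
play_rows(
  linear=[
    [0.014,-0.04,0],
    [0.014,-0.04,0],
    [0.014,-0.04,0],
    [0.014,-0.04,0],
    [0.014,-0.04,0],
    [0.014,-0.04,0],
    [0.014,-0.04,0],
    [0.014,-0.04,0],
  ],
  turn=[0,0,0,0,0,0,0,0],
)

```text
time: 3.0
tool_pos: [0.4688, -0.0663, 0.2316]
tool_rot: [0.0, 0.615, 0.789, 0.0]
contact_force: [-0.5, 0.8, 0.4]
gripper_width: 0.002
grasp_force: 0.0
```

Request:
play_rows(
  linear=[
    [0.003,-0.008,0],
    [0,0,-0.04],
    [0,0,-0.04],
    [0,0,-0.04],
    [0,0,-0.03],
    [0,0,-0.02],
    [0,0,0],
  ],
  turn=[0,0,0,0,0,0,0],
)

```text
time: 3.88
tool_pos: [0.4698, -0.0716, 0.0595]
tool_rot: [-0.002, 0.614, 0.789, -0.001]
contact_force: [-0.7, 0.2, -0.1]
gripper_width: -0.005
grasp_force: 0.0
```

Run:
```python
from h import *
a=save("scene","c.png")[110:230,230:390]; b=save("top","c2.png")[160:280,280:440]
cv2.imwrite("pics/c3.png",cv2.resize(np.hstack([a,b])[:,:,::-1],None,fx=2.5,fy=2.5,interpolation=cv2.INTER_CUBIC))
```

```text
(no output)
```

View pics/c3.png

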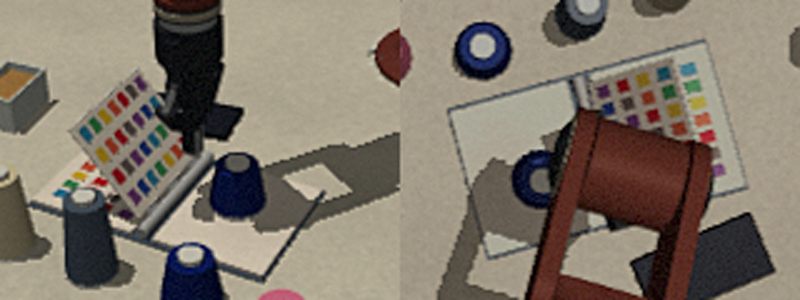

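The left half shows the finger at (190,140), above the spine bar between the leaf and the spool, and clear of both. Descending and pushing along book +y.

Request:
play_rows(
  linear=[
    [0,0,-0.02],
    [0,0,-0.015],
    [-0.0015,0.006,0],
    [-0.0015,0.006,0],
    [-0.0015,0.006,0],
    [-0.0015,0.006,-0.003],
    [-0.0015,0.006,-0.003],
    [-0.0015,0.006,-0.002],
  ],
  turn=[0,0,0,0,0,0,0,0],
)

```text
time: 4.97
tool_pos: [0.4624, -0.0365, 0.0182]
tool_rot: [0.0, 0.614, 0.789, -0.0]
contact_force: [0.5, -0.3, 1.0]
gripper_width: -0.002
grasp_force: 0.7
```

Request:
play_rows(
  linear=[
    [-0.0015,0.006,0],
    [-0.0015,0.006,0],
    [-0.0015,0.006,0],
    [-0.0015,0.006,0],
    [-0.0015,0.006,0],
    [-0.0015,0.006,0],
    [-0.0015,0.006,0],
    [-0.0015,0.006,0],
  ],
  turn=[0,0,0,0,0,0,0,0],
)

```text
time: 5.98
tool_pos: [0.4503, 0.0116, 0.0183]
tool_rot: [0.0, 0.614, 0.789, 0.0]
contact_force: [-0.4, -1.3, -0.2]
gripper_width: 0.001
grasp_force: 0.3
```

```bash
cat > sp.py <<'E'
from fit import *
p=np.array([.490169,-.07934,.24909])
save("scene","x.png")
for d in trace("scene","spool")[:6]:
    q=ray("scene",d["location"],.035)[:2]-p[:2]; cs,sn=np.cos(p[2]),np.sin(p[2]); print(round(d["p"],2),np.round(d["location"]),"u",round(q@[cs,sn],3),"v",round(q@[-sn,cs],3))
E
python3 sp.py
```

```text
0.86 [311. 263.] u 0.278 v 0.181
0.81 [344. 246.] u 0.195 v 0.227
0.8 [368. 288.] u 0.285 v 0.323
0.73 [348. 191.] u -0.01 v 0.149
0.67 [392. 264.] u 0.199 v 0.349
```

Request:
play_rows(
  linear=[
    [-0.0015,0.006,-0.001],
    [-0.0015,0.006,-0.001],
    [-0.0015,0.006,0],
    [-0.0015,0.006,0],
    [-0.0015,0.006,0],
    [-0.0015,0.006,0],
    [-0.0015,0.006,0],
    [-0.0015,0.006,0],
  ],
  turn=[0,0,0,0,0,0,0,0],
)

```text
time: 7.08
tool_pos: [0.4382, 0.0597, 0.0162]
tool_rot: [-0.0, 0.614, 0.789, -0.0]
contact_force: [0.6, -0.9, 0.7]
gripper_width: -0.002
grasp_force: 0.2
```

Request:
play_rows(
  linear=[
    [-0.0015,0.006,0],
    [-0.0015,0.006,0],
    [-0.0015,0.006,0],
    [-0.001,0.004,0],
    [0,0,0],
    [0,0,0],
  ],
  turn=[0,0,0,0,0,0],
)

```text
time: 7.82
tool_pos: [0.433, 0.0812, 0.0164]
tool_rot: [0.0, 0.614, 0.789, 0.0]
contact_force: [0.4, 0.9, -0.2]
gripper_width: 0.002
grasp_force: 0.0
```

```bash
cat >> sp.py <<'E'
a=cv2.imread("pics/x.png")[110:270,230:430]; cv2.imwrite("pics/d%d.png"%(state()["time"]*100),cv2.resize(a,None,fx=3,fy=3)); print(state()["time"])
E
python3 sp.py; ls pics
```

```text
0.93 [366. 288.] u 0.287 v 0.32
0.91 [396. 264.] u 0.192 v 0.356
0.82 [342. 243.] u 0.186 v 0.218
0.8 [310. 264.] u 0.281 v 0.179
0.56 [374. 200.] u -0.004 v 0.228
7.925
a.png
b.png
c.png
c2.png
c3.png
d792.png
s1.png
scene0.png
t1.png
top0.png
x.png
```

View pics/d792.png

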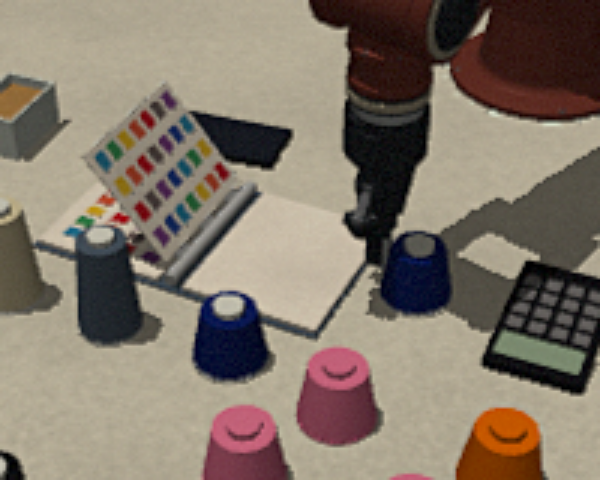

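The spool stands upright on the table at book v≈0.22, off the cover and short of the calculator. Backing off, lifting, and crossing to the right of the leaf.

Request:
play_rows(
  linear=[
    [0.002,-0.008,0],
    [0.001,-0.004,0.03],
    [0,0,0.05],
    [0,0,0.05],
    [0,0,0.05],
    [0.01,-0.04,0],
    [0.01,-0.04,0],
    [0.01,-0.04,0],
  ],
  turn=[0,0,0,0,0,0,0,0],
)

```text
time: 8.93
tool_pos: [0.4662, -0.0526, 0.1966]
tool_rot: [0.0, 0.614, 0.789, 0.0]
contact_force: [0.6, -0.3, -0.3]
gripper_width: 0.002
grasp_force: 0.0
```

Request:
play_rows(
  linear=[
    [0.01,-0.04,0],
    [0.01,-0.04,0],
    [0.01,-0.04,0],
    [0.009,-0.04,0],
    [0,0,0],
    [0,0,0],
  ],
  turn=[0,0,0,0,0,0],
)

```text
time: 9.68
tool_pos: [0.5045, -0.2107, 0.196]
tool_rot: [-0.0, 0.615, 0.789, 0.0]
contact_force: [0.4, -0.0, -0.8]
gripper_width: 0.0
grasp_force: 0.0
```

Request:
play_rows(
  linear=[
    [0,0,-0.04],
    [0,0,-0.04],
    [0,0,-0.03],
    [0,0,0],
    [-0.0015,0.0058,0],
    [-0.0015,0.0058,0],
    [-0.0015,0.0058,0.003],
    [-0.0015,0.0058,0.003],
  ],
  turn=[0,0,0,0,0,0,0,0],
)

```text
time: 10.68
tool_pos: [0.4992, -0.1873, 0.0933]
tool_rot: [0.001, 0.614, 0.789, 0.0]
contact_force: [0.6, -0.0, -0.6]
gripper_width: -0.0
grasp_force: 0.0
```

Request:
play_rows(
  linear=[
    [-0.0015,0.0058,0.003],
    [-0.0015,0.0058,0.003],
    [-0.0015,0.0058,0.003],
    [-0.0015,0.0058,0.003],
    [-0.0015,0.0058,0.003],
    [-0.0015,0.0058,0.003],
    [-0.0015,0.0058,0.003],
    [-0.0015,0.0058,0.003],
  ],
  turn=[0,0,0,0,0,0,0,0],
)

```text
time: 11.68
tool_pos: [0.4863, -0.1403, 0.1158]
tool_rot: [-0.001, 0.614, 0.789, -0.0]
contact_force: [0.3, -0.7, -1.0]
gripper_width: -0.002
grasp_force: 0.6
```

Run:
```python
from h import *
a=save("scene","e1.png")[90:250,220:420]; cv2.imwrite("pics/e.png",cv2.resize(a[:,:,::-1],None,fx=3,fy=3)); print(state()["contact_force"])
```

```text
[-0.02832952 -0.34739824  0.6960682 ]
```

View pics/e.png

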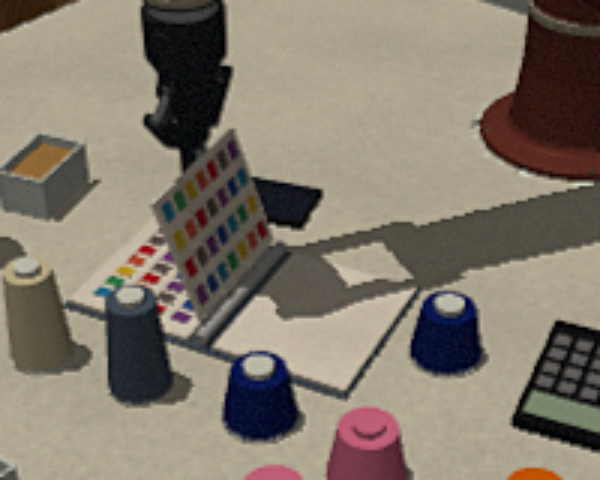

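Request:
play_rows(
  linear=[
    [-0.0015,0.0058,0.001],
    [-0.0015,0.0058,0.001],
    [-0.0015,0.0058,0.001],
    [-0.0015,0.0058,0.001],
    [-0.0015,0.0058,0.001],
    [-0.0015,0.0058,0.001],
    [-0.0015,0.0058,0.001],
    [-0.0015,0.0058,0.001],
  ],
  turn=[0,0,0,0,0,0,0,0],
)

```text
time: 12.72
tool_pos: [0.4745, -0.0943, 0.124]
tool_rot: [-0.0, 0.614, 0.789, -0.0]
contact_force: [0.9, -1.5, -0.9]
gripper_width: 0.0
grasp_force: 0.7
```

Run:
```python
from h import *
t=np.array(state()["tool_pos"]); print(t)
cs,sn=np.cos(.249),np.sin(.249); d=t[:2]-[.4902,-.0793]; u=d@[cs,sn]; print(u,d@[-sn,cs])
th=np.radians(np.linspace(90,180,25)); r=.115
v=-r*np.cos(th)-.002*np.sin(th)-.012; z=.011+r*np.sin(th)-.002*np.cos(th)
W=np.c_[.4902+cs*-.018-sn*v,-.0793+sn*-.018+cs*v,z]
print(np.round(np.diff(np.vstack([t,W]),axis=0),4).tolist())
```

```text
[ 0.47446877 -0.09431685  0.12397066]
-0.01894674744747732 -0.010676998432616802
[[0.0017, -0.003, 0.002], [-0.0019, 0.0073, -0.0001], [-0.0018, 0.0073, -0.0006], [-0.0018, 0.0072, -0.0011], [-0.0018, 0.0071, -0.0016], [-0.0018, 0.007, -0.0021], [-0.0017, 0.0069, -0.0025], [-0.0017, 0.0067, -0.003], [-0.0017, 0.0065, -0.0034], [-0.0016, 0.0063, -0.0039], [-0.0015, 0.006, -0.0043], [-0.0015, 0.0057, -0.0047], [-0.0014, 0.0054, -0.005], [-0.0013, 0.0051, -0.0054], [-0.0012, 0.0047, -0.0057], [-0.0011, 0.0044, -0.006], [-0.001, 0.004, -0.0063], [-0.0009, 0.0035, -0.0066], [-0.0008, 0.0031, -0.0068], [-0.0007, 0.0027, -0.007], [-0.0006, 0.0022, -0.0072], [-0.0005, 0.0018, -0.0073], [-0.0003, 0.0013, -0.0074], [-0.0002, 0.0008, -0.0075], [-0.0001, 0.0004, -0.0075]]
```

Leaf about vertical. Following the arc over and down.

Request:
play_rows(
  linear=[
    [-0.0015,0.006,0],
    [-0.002,0.007,-0.0005],
    [-0.002,0.007,-0.001],
    [-0.002,0.007,-0.0015],
    [-0.002,0.007,-0.002],
    [-0.0015,0.007,-0.0025],
    [-0.0015,0.007,-0.003],
    [-0.0015,0.0065,-0.0035],
  ],
  turn=[0,0,0,0,0,0,0,0],
)

```text
time: 13.72
tool_pos: [0.4607, -0.0398, 0.11]
tool_rot: [-0.0, 0.614, 0.789, -0.0]
contact_force: [-0.2, -1.0, 0.6]
gripper_width: -0.004
grasp_force: 0.5
```

Request:
play_rows(
  linear=[
    [-0.0015,0.0063,-0.004],
    [-0.0015,0.006,-0.0043],
    [-0.0015,0.0057,-0.0047],
    [-0.0015,0.0054,-0.005],
    [-0.0013,0.005,-0.0054],
    [-0.0012,0.0047,-0.0057],
    [-0.001,0.0044,-0.006],
    [-0.001,0.004,-0.0063],
  ],
  turn=[0,0,0,0,0,0,0,0],
)

```text
time: 14.72
tool_pos: [0.4503, 0.0015, 0.0684]
tool_rot: [-0.0, 0.614, 0.789, -0.0]
contact_force: [0.1, -0.7, 0.7]
gripper_width: 0.001
grasp_force: 0.4
```

Run:
```python
from h import *
t=np.array(state()["tool_pos"]); d=t[:2]-[.4902,-.0793]; cs,sn=np.cos(.249),np.sin(.249); print(t,d@[cs,sn],d@[-sn,cs])
a=save("scene","f1.png")[90:250,220:420]; cv2.imwrite("pics/f.png",cv2.resize(a[:,:,::-1],None,fx=3,fy=3)); print(state()["contact_force"])
```

```text
[0.45029188 0.00150264 0.06843556] -0.0187647332758942 0.08814538638948177
[ 0.14487475 -0.07687831  1.00257561]
```

View pics/f.png

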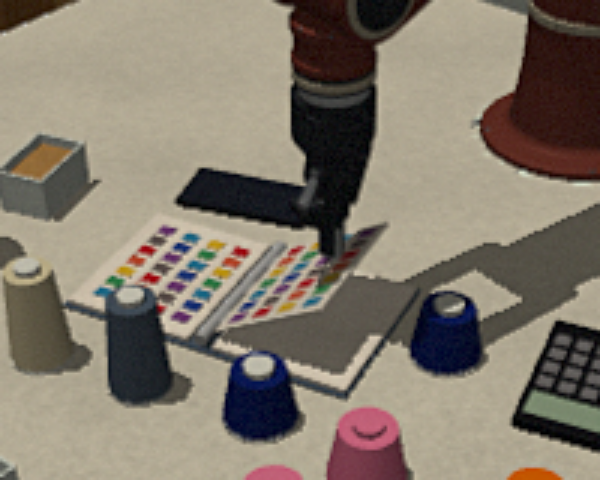

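Request:
play_rows(
  linear=[
    [-0.0009,0.0035,-0.0065],
    [-0.0008,0.003,-0.0068],
    [-0.0007,0.0027,-0.007],
    [-0.0006,0.0022,-0.007],
    [-0.0005,0.0018,-0.007],
    [-0.0003,0.0013,-0.007],
    [-0.0002,0.0008,-0.006],
    [-0.0001,0.0004,-0.005],
  ],
  turn=[0,0,0,0,0,0,0,0],
)

```text
time: 15.78
tool_pos: [0.4462, 0.0169, 0.0162]
tool_rot: [-0.0, 0.614, 0.789, -0.0]
contact_force: [-0.3, -0.4, 0.0]
gripper_width: -0.002
grasp_force: 0.3
```

Request:
play_rows(
  linear=[
    [0,0,-0.001],
    [0,0,-0.001],
    [0,0,0],
  ],
  turn=[0,0,0],
)

```text
time: 16.15
tool_pos: [0.4463, 0.0169, 0.0146]
tool_rot: [0.0, 0.614, 0.789, 0.0]
contact_force: [-0.3, 0.4, 0.3]
gripper_width: -0.0
grasp_force: 0.0
```

Not yet at the stop, so easing down in half-millimetre steps until the force rises.

Request:
play_rows(
  linear=[
    [0,0,-0.0005],
    [0,0,-0.0005],
    [0,0,-0.0005],
    [0,0,0],
  ],
  turn=[0,0,0,0],
)

```text
time: 16.65
tool_pos: [0.4464, 0.0169, 0.0131]
tool_rot: [0.0, 0.614, 0.789, 0.0]
contact_force: [0.4, 0.1, -0.2]
gripper_width: 0.0
grasp_force: 0.2
```

Request:
play_rows(
  linear=[
    [0,0,-0.0005],
    [0,0,0],
  ],
  turn=[0,0],
)

```text
time: 16.9
tool_pos: [0.4464, 0.0169, 0.0129]
tool_rot: [-0.0, 0.614, 0.789, -0.0]
contact_force: [-2.6, 0.7, 3.4]
gripper_width: 0.006
grasp_force: 2.4
```

Request:
play_rows(
  linear=[
    [0,0,-0.0005],
    [0,0,0],
  ],
  turn=[0,0],
)

```text
time: 17.15
tool_pos: [0.4465, 0.0169, 0.0129]
tool_rot: [-0.0, 0.614, 0.789, -0.0]
contact_force: [-3.4, 0.1, 8.7]
gripper_width: -0.001
grasp_force: 4.3
```

The leaf is at its stop: z is unchanged while the force rises to 8.7 N. Lifting straight off and moving clear.

Request:
play_rows(
  linear=[
    [0,0,0.004],
    [0,0,0.02],
    [0,0,0.04],
    [0,0,0.05],
    [0,0,0.05],
    [0,0,0.05],
    [-0.01,0.04,0],
    [-0.01,0.04,0],
  ],
  turn=[0,0,0,0,0,0,0,0],
)

```text
time: 18.15
tool_pos: [0.4265, 0.0975, 0.2269]
tool_rot: [0.001, 0.615, 0.788, 0.001]
contact_force: [-0.6, 0.5, 0.5]
gripper_width: 0.002
grasp_force: 0.0
```

Request:
play_rows(
  linear=[
    [-0.01,0.05,0],
    [-0.01,0.05,0],
    [-0.01,0.05,0],
    [-0.01,0.05,0],
    [-0.01,0.05,0],
    [-0.01,0.05,0],
    [0,0,0],
    [0,0,0],
  ],
  turn=[0,0,0,0,0,0,0,0],
)

```text
time: 19.15
tool_pos: [0.3661, 0.3965, 0.2255]
tool_rot: [0.0, 0.614, 0.789, -0.001]
contact_force: [1.0, 0.6, -0.3]
gripper_width: 0.0
grasp_force: 0.0
```

Run:
```python
from h import *
a=save("scene","g1.png")[110:270,230:430]; b=save("top","g2.png")[130:290,200:440]
cv2.imwrite("pics/g.png",cv2.resize(np.hstack([a,b])[:,:,::-1],None,fx=1.8,fy=1.8,interpolation=cv2.INTER_CUBIC)); print(state()["contact_force"],state()["tool_pos"])
```

```text
[-0.01944969  0.08773907 -0.50983753] [0.36658255 0.39597693 0.22584929]
```

View pics/g.png

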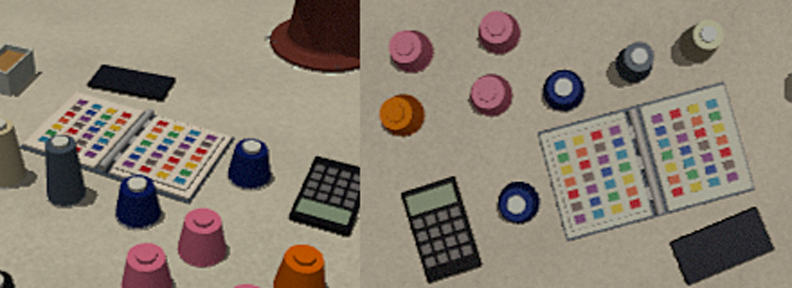

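The leaf lies flat on the left page. The spool stands upright on the table at (518,203) in the composite, off the book and clear of the calculator, and nothing else has moved.

```bash
python3 -c "
from plant import *
print(job_done())"
```

```text
the job is handed in; nothing more can be done
None
```

The job is handed in: the cone stands upright on the table left of the book, the leaf lies flat on the left-hand page, the arm is clear of everything, and it took about 19 s of the 64 s allowed.

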